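Set and lock the vanity mirror

ROBOT

A 6-joint arm with a two-finger parallel gripper is mounted at the origin on the work surface. World frame = base frame: x ahead of the robot, y to its left, z up, the work surface at z = 0. Lengths are in m, angles in rad, forces in N, time in s.
With the tool pointing down it reaches from about 0.35 to 1 m from the base axis. Payload 7.1 kg.
Tool frame: the origin (TCP) lies between the finger pads; the fingertips stand 22 mm ahead of it and the grasp point (between the pads) lies 3 mm ahead of it; x points along the fingers, y is the direction in which the jaws open and shut, and the axes are right-handed (so a half turn about x gives the same grasp; the last joint's range is limited). The gripper opens to 85 mm and grips with 20 to 120 N. Pads are 22 mm wide; open, the fingers measure 114 mm over their backs; the gripper's body (76 mm by 85 mm) begins 54 mm behind the grasp point. The pads swing forward as they close: fully open they stand 13 mm farther back than shut.
Start: joints at [-1.179, 0.423, 1.63, -0, 1.089, -0.019], TCP at [0.25, -0.573, 0.253] pointing down, gripper open.
Joint ranges: [-3, 3], [-0.9, 2.11], [0.09, 2.58], [-1.31, 4.45], [0.11, 2.69], [-2.54, 2.54]. Speed limits (rad/s): [2.39, 2.39, 3.01, 3.14, 3.14, 3.14].

INTERFACE

Orientations are given as a rotation vector (axis times angle).
In Python, from rig import manip gives the robot as it stands. The module is installed in compiled form; this text tells all that it offers. Calls block until the motion is done:
- manip.move_to(position, orientation): joint-space move of the TCP to a pose.
- manip.servo_line(position, orientation=None, rate=0.15): straight line of the TCP; orientation=None keeps the orientation; rate is the mean speed in m/s.
- manip.set_joints(angles): joint-space move.
- manip.command_gripper(opening, f_grip=None): finger opening in m; f_grip is the grip in N (None keeps the last); returns when the fingers have stopped.
- manip.hold(seconds).
- manip.solve_ik(position, orientation): joint angles nearest the present ones, or None.
- manip.camera(name): name is "side" or "top"; returns a dict with "image" (420x560x3 uint8, red, green, blue), "fx", "fy", "cx", "cy" (pixels), "cam_to_world" (4x4, takes a point from camera to world coordinates). Camera axes: x right, y down, z forward; pixel columns grow to the right and rows downward; lengths in m; the calibration is good to about 2 mm. A picture is of the moment at which its call begins. There is no depth.
A pose or a line that the arm cannot do raises manip.IKError and nothing moves.
- manip.sign_off(): hands the job in, once; it reports no verdict.
Readings, each from a call of its own:
- manip.get_time(): time.
- manip.get_joint_positions(): joint angles.
- manip.get_joint_vel(): joint speeds.
- manip.get_tau(): joint torques, N m.
- manip.get_position(): TCP position.
- manip.get_ee_rot(): TCP orientation.
- manip.get_contact_force(): force on the tool from outside, world axes, zero at the start.
- manip.get_torque(): the same for the moment, N m.
- manip.get_width(): finger opening in m.
Only numpy, scipy, OpenCV 4.12 (cv2) and the standard library are available. Lean on these libraries where they do the work, as an engineer would, in place of code of your own. Each camera call takes 0.05 s, during which the arm holds its last target. There are 200 camera calls.

TASK

Set the magnifying mirror: turn the steel knob on the sloping face of its stand until the knob's red pointer faces the middle of the orange dot on the dial. Then lock it: lift the black lock slide over the small bump on its rail, slide it away from the knob fully home to the end, let it down all the way and let go. Leave the knob at the dot and the other things on the vanity where they are.

Things in the scene. Friction and masses are not known exactly. Their poses are not given: they have to be found in the camera images.
- stand: Mirror stand, fixed to the table. Steel base plate 190 (x) x 280 (y) x 16 mm high; origin at the centre of its underside; z up, -x its front (towards the robot, turned up to 0.3 rad), +y its left. On the left a white housing whose face slopes 35 degrees down to the front carries the knob; on the right is the lock rail (x -30, y -24 to -136 mm, top 33 mm above the table).
- mirror: Round chrome magnifying mirror, 150 mm across, facing the stand's front, on a thin column at the back centre of the stand (stand x +70 mm). Origin on the column's axis, 220 mm above the table; the disc's centre is 105 mm above the origin. It swings about the column, geared to the knob (0.35 of the knob's angle).
- knob: Steel knob: disc 62 mm across, 7 mm thick, with an upright bar grip 62 mm long (x), 16 mm thick (y), up to 45 mm above the dial face. Origin on the turning axis at the dial face; z is the axis, leaning 35 degrees from vertical to the stand's front; x points along the red pointer stripe on one half of the bar's top and down that end.
- knob_grip (a point): Where to grip the knob's bar: on its axis, 31 mm above the dial face (14 mm below the bar's top). Fingers close on the bar's two long sides, the tool leaning with the axis. The knob turns about its axis against 0.1 N m friction and stays where left; it starts 0.7 to 1.5 rad clockwise (seen from above) of the dot, so turn it counter-clockwise.
- pointer (a point): Imaginary point on the line of the red pointer, 50 mm out from the knob's axis (beyond the bar's end) and 3 mm above the dial face; it turns with the knob.
- mark (a point): Outer edge of the orange dot (13 mm across) on the black dial ring around the knob (98 mm across, 2 mm thick, cannot be turned): 50 mm out from the knob's axis and 3 mm above the dial face. The pointer point coincides with it when the pointer faces the middle of the dot.
- lock (a joint): Travel of the lock slide along its rail, m: 0 to 0.060, growing towards the stand's -y (away from the knob). It starts at 0 to 0.006; 0.060 is home, against its end stop. Rail friction 1 N. The bump stops the slide at about 0.010 unless it is lifted; it is past the bump from 0.046 on.
- lock_grip (a joint): Lift of the black lock paddle, m: 0 down on the rail, up to 0.018 (stop). It must be above 0.008 to pass the bump. Its weight and a spring hold it down with about 2 to 4 N.
- lock_top (a point): Centre of the top edge of the black lock paddle: an upright plate 60 mm along the stand's x, 14 mm thick along the stand's y, 54 mm high below this point (top 96.5 mm above the table when down). It moves with the slide and the lift; the paddle does not tilt.
- bump_top (a point): Centre of the top of the fixed orange-red bump on the lock rail: 26 mm (stand x) x 12 mm (stand y), 8 mm high above the rail.
- pusher: Bystander, loose: steel cuticle pusher, thin rod 127 mm long, 7 mm thick, lying along the front edge of the stand's base plate; origin at its underside
- tin: Bystander, loose: small beige pot with brass cap, 40 mm across, 42 mm high, standing on the base plate behind the lock; origin at its underside
- comb: Bystander, loose: black plastic comb, 180 x 34 x 5 mm, lying on the table in front of the stand; origin at its underside
- jar: Bystander, loose: beige ceramic jar with wooden lid, 80 mm across, 95 mm high, beside the stand; origin at its underside
- organiser: Bystander, loose: empty clear acrylic organiser, 160 x 200 x 70 mm, to the right of the stand; origin at its underside
- bottle: Bystander, loose: amber bottle, 56 mm across, 160 mm high, beside the stand; origin at its underside
- cup: Bystander, loose: white cup, 76 mm across, 95 mm high, beside the stand; origin at its underside
- brush: Bystander, loose: brush 180 mm long lying on the table at the front right; origin at its underside

How it is judged:
By the outcome, as a careful person would: the job done as asked, in the order asked, and still so for the second after the job is handed in, with the robot touching nothing.
It also fails if it takes over 54 s, if anything falls off the work surface, if the arm or the gripper's body presses on something with over 40 N, if the wrist force passes 120 N, or if a joint passes its speed limit or range.

## Working session

There is one attempt and no reset: what is moved stays moved. The work goes in short steps, each a Python script; the robot and the scene stay as the last script left them, time stands still between calls to the robot, and variables do not carry over. Pictures are saved under pics/ and viewed, about 8 in all and at most 12, crops included, and the job is handed in when it is done.

```bash
mkdir -p pics
python3 - <<'E'
from rig import manip
import cv2,numpy as np
for n in("top","side"):
    c=manip.camera(n); np.savez(f"{n}0.npz",**c)
    print(n,c["fx"],c["fy"],c["cx"],c["cy"],np.round(c["cam_to_world"],4).tolist())
    cv2.imwrite(f"pics/{n}0.png",cv2.resize(c["image"][:,:,::-1],(800,600),interpolation=cv2.INTER_CUBIC))
E
```

```text
top 379.4859687701177 379.4859687701177 282.54877225835116 207.82414627962223 [[-0.0044, -0.9941, 0.1081, 0.4356], [-1.0, 0.004, -0.0037, -0.0311], [0.0032, -0.1081, -0.9941, 1.1818], [0.0, 0.0, 0.0, 1.0]]
side 464.77594994902705 464.77594994902705 287.9323423924384 210.49802651141252 [[-0.9976, -0.0243, 0.0651, 0.4624], [-0.0685, 0.495, -0.8662, 1.0198], [-0.0112, -0.8686, -0.4954, 0.7464], [0.0, 0.0, 0.0, 1.0]]
```

View pics/top0.png

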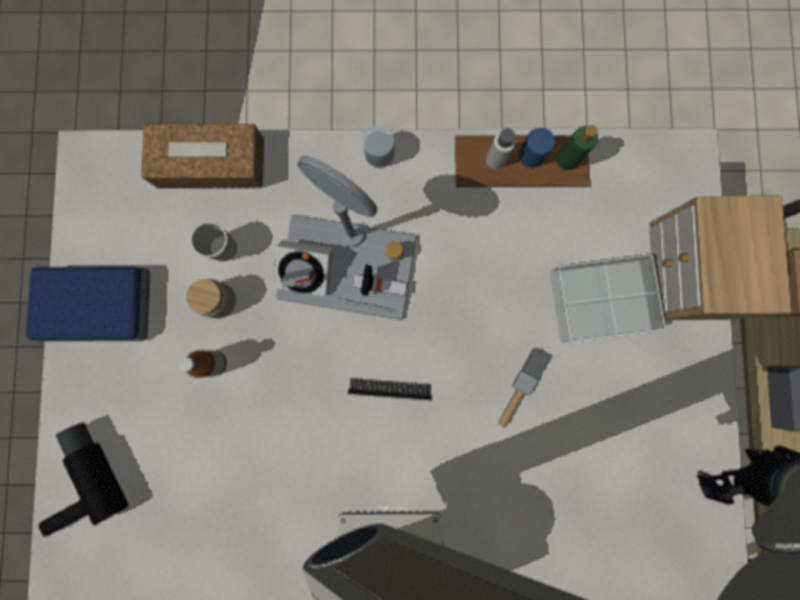

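View pics/side0.png

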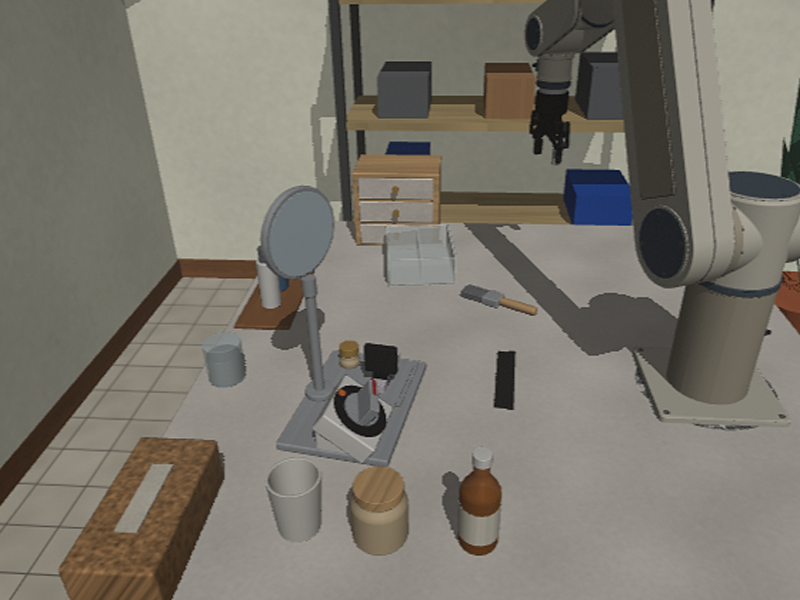

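The top view shows the stand with corners near (292,217), (418,234), (403,317) and (278,298). The knob is near (301,271) and the lock near (368,280). In the side view the knob is near (365,405) and the lock near (380,362). Next, enlarged crops.

Run:
```python
import cv2,numpy as np
a=np.load("top0.npz")["image"][145:229,190:302,::-1]
cv2.imwrite("pics/topc.png",cv2.resize(a,None,fx=7,fy=7,interpolation=cv2.INTER_CUBIC))
b=np.load("side0.npz")["image"][235:328,190:302,::-1]
cv2.imwrite("pics/sidec.png",cv2.resize(b,None,fx=6,fy=6,interpolation=cv2.INTER_CUBIC))
```

```text
(no output)
```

View pics/topc.png

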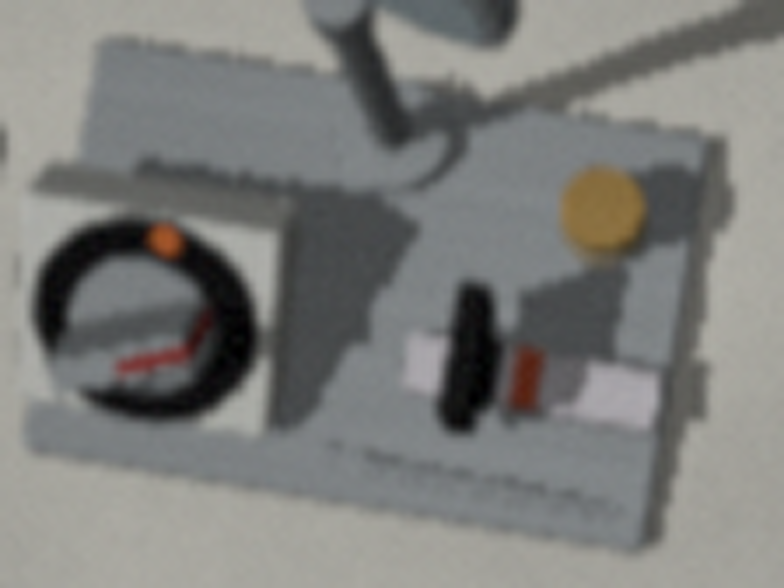

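View pics/sidec.png

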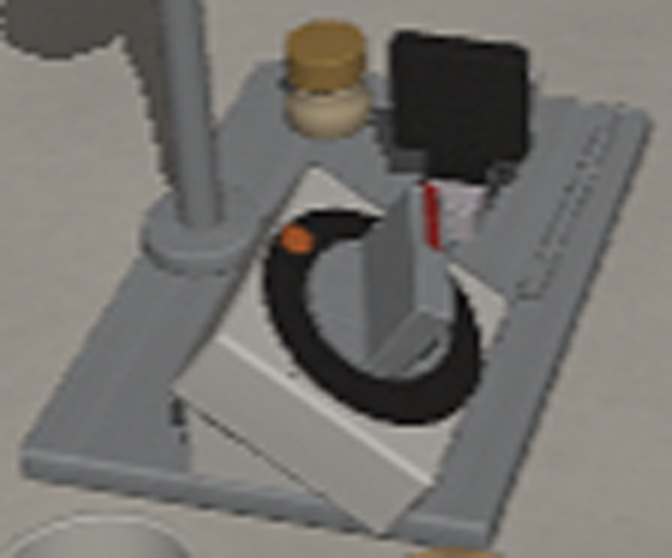

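The top crop shows the plate corners at (103,40), (708,140), (640,545) and (28,455), the dial centre at about (147,319) and the dot at (165,241). The stripe runs (118,368)→(190,352)→(210,318). In the side crop the plate corners are (22,450), (490,525) and (650,115), the dial is at (373,317), the dot is at (297,239), the stripe runs (440,248)→(428,185), and the paddle's top edge runs (393,35) to (525,45). I'll fit all of this together.

```bash
cat > h.py <<'E'
import numpy as np
from scipy.optimize import least_squares
from scipy.spatial.transform import Rotation as R
C={n:dict(np.load(f"{n}0.npz")) for n in("top","side")}
def proj(n,p):
    c=C[n];M=c["cam_to_world"];q=(np.asarray(p)-M[:3,3])@M[:3,:3]
    return np.array([c["fx"]*q[0]/q[2]+c["cx"],c["fy"]*q[1]/q[2]+c["cy"]])
def px(n,u,v):
    s,o=((7,(190,145)) if n=="top" else (6,(190,235)))
    return (np.array([u,v])+.5)/s-.5+o
S,Cc=np.sin(np.radians(35)),np.cos(np.radians(35))
def W(P,p): return R.from_euler("z",P[2]).apply(p)+[P[0],P[1],0]
def dial(P,r,a,h): # world point at dial polar r,a, height h
    return W(P,P[3:6]+r*(np.cos(a)*np.array([Cc,0,S])+np.sin(a)*np.array([0,1,0]))+h*np.array([-S,0,Cc]))
E
cat > fit.py <<'E'
from h import *
# P: x,y,yaw, dial xyz(stand), knob a, dot a, lock y, bump y
pl=lambda x,y:(lambda P:W(P,[x,y,.016]))
obs=[("top",103,40,pl(.095,.14)),("top",708,140,pl(.095,-.14)),("top",640,545,pl(-.095,-.14)),("top",28,455,pl(-.095,.14)),
("side",22,450,pl(.095,.14)),("side",490,525,pl(-.095,.14)),("side",650,115,pl(-.095,-.14)),
("top",147,319,lambda P:dial(P,0,0,.002)),("side",373,317,lambda P:dial(P,0,0,.002)),
("top",165,241,lambda P:dial(P,.0435,P[7],.002)),("side",297,239,lambda P:dial(P,.0435,P[7],.002)),
("top",118,368,lambda P:dial(P,0,P[6],.045)),("top",190,352,lambda P:dial(P,.031,P[6],.045)),
("side",440,248,lambda P:dial(P,0,P[6],.045)),("side",428,185,lambda P:dial(P,.031,P[6],.045)),
("side",393,35,lambda P:W(P,[0,P[8]+.007,.0965])),("side",525,45,lambda P:W(P,[-.06,P[8]+.007,.0965])),
("top",527,378,lambda P:W(P,[-.03,P[9],.041]))]
f=lambda P:np.concatenate([proj(n,g(P))-px(n,u,v) for n,u,v,g in obs])
s=least_squares(f,[.65,.1,-.1,-.03,.07,.06,-1,-.2,-.05,-.07],loss="soft_l1",x_scale=.01)
print(np.round(s.x,4),s.cost);
for o,r in zip(obs,f(s.x).reshape(-1,2)):print(o[:3],np.round(r,1))
np.save("P.npy",s.x)
for nm,p in dict(grip=dial(s.x,0,0,.031),lock=W(s.x,[-.03,s.x[8],.0965])).items():print(nm,np.round(p,4))
E
python3 fit.py
```

```text
[ 0.6306  0.0915 -0.1629 -0.0339  0.084   0.0583 -1.1282 -0.1807 -0.0611
 -0.0792] 6.8600723475396945
('top', 103, 40) [-1.5 -0.6]
('top', 708, 140) [ 0.2 -1. ]
('top', 640, 545) [0.3 1. ]
('top', 28, 455) [-1.9 -0.5]
('side', 22, 450) [-0.4 -0.5]
('side', 490, 525) [ 0.7 -0.4]
('side', 650, 115) [ 0.4 -2.1]
('top', 147, 319) [-0.2  0.7]
('side', 373, 317) [ 1.  -0.5]
('top', 165, 241) [ 0.4 -0.7]
('side', 297, 239) [-0.4 -0. ]
('top', 118, 368) [0.1 0.1]
('top', 190, 352) [-0.4 -0.1]
('side', 440, 248) [-0.5  0.3]
('side', 428, 185) [0.1 0.2]
('side', 393, 35) [-0.3 -0.5]
('side', 525, 45) [0.5 0.6]
('top', 527, 378) [ 0. -0.]
grip [0.5932 0.1828 0.0837]
lock [0.591  0.036  0.0965]
```

```bash
cat >> h.py <<'E'
P=np.load("P.npy") if __import__("os").path.exists("P.npy") else None
def knob_rot(a,sgn=1):
    g=lambda r,aa,h:dial(P,r,aa,h)-dial(P,0,0,0)
    x=-g(0,0,1);y=sgn*g(1,a+np.pi/2,0)
    return R.from_matrix(np.c_[x,y,np.cross(x,y)]).as_rotvec()
def knob_tcp(h): return dial(P,0,0,h+.003)
def lock_rot(sgn=1):
    x=np.array([0,0,-1.]);y=sgn*R.from_euler("z",P[2]).apply([0,1,0])
    return R.from_matrix(np.c_[x,y,np.cross(x,y)]).as_rotvec()
E
python3 - <<'E'
from h import *
from rig import manip
print("t",manip.get_time())
for s in(1,-1):
    for a in(P[6],P[7]):
        for h in(.031,.15):
            q=manip.solve_ik(knob_tcp(h),knob_rot(a,s));print(s,round(a,2),h,None if q is None else np.round(q,3))
    q=manip.solve_ik(W(P,[-.03,P[8],.0815+.003]),lock_rot(s));print("lock",s,None if q is None else np.round(q,3))
E
```

```text
t 0.1
1 -1.13 0.031 None
1 -1.13 0.15 [ 0.513  0.345  2.135 -1.174  0.4    1.283]
1 -0.18 0.031 None
1 -0.18 0.15 [ 0.513  0.345  2.135 -1.174  0.4    0.335]
lock 1 [ 0.041  0.61   1.792 -0.     0.739 -1.367]
-1 -1.13 0.031 None
-1 -1.13 0.15 [ 0.513  0.345  2.135 -1.174  0.4   -1.859]
-1 -0.18 0.031 None
-1 -0.18 0.15 None
lock -1 [0.041 0.61  1.792 0.    0.739 1.774]
```

```bash
cat >> h.py <<'E'
def kpose(a,b,h,sgn=1):
    g=lambda r,aa,hh:dial(P,r,aa,hh)-dial(P,0,0,0)
    n=g(0,0,1);d=g(1,a,0);y=sgn*g(1,a+np.pi/2,0);x=-n*np.cos(b)+d*np.sin(b)
    return dial(P,0,0,.031)-x*(.003+h-.031), R.from_matrix(np.c_[x,y,np.cross(x,y)]).as_rotvec()
E
python3 - <<'E'
from h import *
from rig import manip
for a in np.linspace(P[6],P[7],5):
  for h in(.031,.06,.1,.15):
    o=[]
    for b in np.arange(-.6,.61,.1):
        q=manip.solve_ik(*kpose(a,b,h));o.append("  --  " if q is None else "%.2f/%.2f"%(q[3],q[4]))
    print(round(a,2),h,*o)
q=manip.solve_ik(*kpose(P[6],0,.15));print(q)
E
```

```text
-1.13 0.031 1.43/0.45 1.50/0.32 1.61/0.20   --     --     --     --     --     --     --     --     --     --  
-1.13 0.06 1.34/0.47 1.38/0.34 1.43/0.20   --     --     --     --     --     --     --     --     --     --  
-1.13 0.1 1.23/0.50 1.23/0.37 1.18/0.23   --     --     --     --     --     --     --   -1.30/0.87 -1.27/0.98 -1.25/1.10
-1.13 0.15 1.09/0.56 1.04/0.42 0.91/0.28 0.48/0.17 -0.50/0.15 -1.02/0.26 -1.17/0.40 -1.22/0.54 -1.23/0.67 -1.22/0.80 -1.20/0.92 -1.18/1.04 -1.17/1.15
-0.89 0.031 0.98/0.47 0.96/0.34 0.89/0.21   --     --     --     --     --     --     --     --     --     --  
-0.89 0.06 0.92/0.50 0.88/0.37 0.77/0.24 0.39/0.13   --     --     --     --     --     --     --     --     --  
-0.89 0.1 0.83/0.55 0.78/0.42 0.64/0.30 0.28/0.19 -0.54/0.15 -1.15/0.23   --     --     --     --     --     --     --  
-0.89 0.15 0.74/0.63 0.67/0.50 0.52/0.38 0.20/0.27 -0.37/0.23 -0.90/0.29 -1.17/0.40 -1.30/0.53   --     --     --     --     --  
-0.65 0.031 0.62/0.53 0.56/0.41 0.42/0.29 0.07/0.18 -0.73/0.14   --     --     --     --     --     --     --     --  
-0.65 0.0
[... 834 characters left out ...]
-0.78/0.36 -1.17/0.40   --     --     --     --     --     --  
-0.18 0.031 0.13/0.70 0.05/0.58 -0.07/0.46 -0.29/0.36 -0.66/0.28 -1.20/0.26   --   4.36/0.43 4.22/0.56 4.14/0.70 4.10/0.84 4.08/0.98 4.08/1.12
-0.18 0.06 0.13/0.75 0.05/0.63 -0.07/0.51 -0.26/0.40 -0.59/0.31 -1.08/0.29   --   4.44/0.44 4.28/0.56 4.19/0.70 4.15/0.85 4.13/0.99 4.12/1.13
-0.18 0.1 0.12/0.82 0.05/0.70 -0.06/0.58 -0.23/0.46 -0.51/0.37 -0.93/0.33   --     --   4.39/0.57 4.28/0.71 4.22/0.86 4.20/1.00 4.20/1.15
-0.18 0.15 0.11/0.92 0.04/0.79 -0.05/0.67 -0.20/0.56 -0.43/0.46 -0.77/0.40 -1.17/0.40   --     --   4.41/0.72 4.34/0.87 4.31/1.02 4.30/1.16
[ 0.51328488  0.34469197  2.13521682 -1.17411154  0.39971299  1.28287924]
```

```bash
cat >> h.py <<'E'
def st(m,l=""):
    print(l,"t%.1f"%m.get_time(),"p",np.round(m.get_position(),4),"F",np.round(m.get_contact_force(),1),"T",np.round(m.get_torque(),2),"w%.4f"%m.get_width())
E
python3 - <<'E'
from h import *
from rig import manip
import cv2
B=-.5;a=P[6]
for aa in np.linspace(P[6],P[7],4):
    for h in (.034,.15): print(round(aa,2),np.round(manip.solve_ik(*kpose(aa,B,h)),2))
manip.command_gripper(.05,40)
p,o=kpose(a,B,.17); manip.move_to(p,o); st(manip,"pre")
p,o=kpose(a,B,.034); manip.servo_line(p,o,rate=.08); st(manip,"at")
ims=[]
for n in("top","side"):
    c=manip.camera(n);p=proj(n,dial(P,0,0,.05)).astype(int);w=45
    ims.append(cv2.resize(c["image"][p[1]-w:p[1]+w,p[0]-w:p[0]+w,::-1],(400,400),interpolation=cv2.INTER_CUBIC))
cv2.imwrite("pics/pre.png",np.hstack(ims))
E
```

```text
-1.13 [ 0.13  0.59  2.04  1.49  0.32 -1.69]
-1.13 [ 0.05  0.34  2.12  1.04  0.42 -1.29]
-0.81 [ 0.16  0.58  1.96  0.8   0.36 -1.27]
-0.81 [ 0.1   0.34  2.    0.57  0.53 -1.06]
-0.5 [ 0.21  0.58  1.88  0.35  0.47 -1.07]
-0.5 [ 0.17  0.37  1.9   0.27  0.67 -1.  ]
-0.18 [ 0.27  0.59  1.82  0.05  0.59 -1.03]
-0.18 [ 0.26  0.4   1.81  0.04  0.79 -1.02]
pre t3.2 p [0.5366 0.1293 0.2026] F [-0.4 -0.9  0.5] T [-0.18  0.17  0.01] w0.0499
at t5.1 p [0.5908 0.1804 0.0891] F [-0.5 -0.9  0.3] T [-0.28  0.19 -0.01] w0.0499
```

View pics/pre.png

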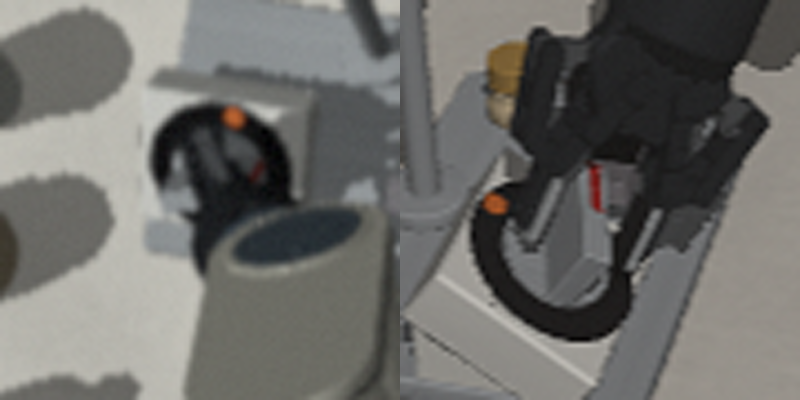

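The side half shows the open fingers (pads near (540,215) and (645,240)) straddling the bar at (585,230), with nothing touched. Closing and turning.

Run:
```python
from h import *
from rig import manip
B=-.5
manip.command_gripper(.0,40); st(manip,"closed")
for a in np.linspace(P[6],P[7],11)[1:]:
    p,o=kpose(a,B,.034); manip.set_joints(manip.solve_ik(p,o))
    if abs(a-P[7])<1e-6 or abs(a-P[6])<.25 : st(manip,"%.2f"%a)
st(manip)
```

```text
closed t5.6 p [0.5924 0.1813 0.0903] F [3.4 2.5 6.2] T [ 0.4  -0.16 -0.14] w0.0155
-1.03 t5.9 p [0.5927 0.1814 0.0904] F [2.5 3.6 7.5] T [ 0.59 -0.32  0.03] w0.0151
-0.94 t6.2 p [0.593  0.1816 0.0906] F [2.6 3.9 7.4] T [ 0.68 -0.39 -0.02] w0.0158
-0.18 t8.3 p [0.5946 0.1838 0.0915] F [ 3.6  1.  11.3] T [-0.06 -0.3  -0.15] w0.0154
 t8.3 p [0.5946 0.1838 0.0915] F [ 3.6  1.  11.3] T [-0.06 -0.3  -0.15] w0.0154
```

Run:
```python
from h import *
from rig import manip
import cv2
B=-.5
manip.command_gripper(.05); st(manip,"open")
p,o=kpose(P[7],B,.15); manip.servo_line(p,o,rate=.15); st(manip,"back")
manip.command_gripper(.06)
p=W(P,[-.03,P[8]-.0,.25]); manip.move_to(p,lock_rot(1)); st(manip,"abovelock")
ims=[]
for n in("top","side"):
    c=manip.camera(n);np.savez(n+"1.npz",**c);p=proj(n,dial(P,0,0,.02)).astype(int);w=30
    print(p); ims.append(cv2.resize(c["image"][p[1]-w:p[1]+w,p[0]-w:p[0]+w,::-1],(400,400),interpolation=cv2.INTER_CUBIC))
cv2.imwrite("pics/post.png",np.hstack(ims))
```

```text
open t8.8 p [0.5918 0.1822 0.0891] F [ 0.5  0.4 -0.7] T [-0.05  0.02 -0.04] w0.0501
back t9.7 p [0.5769 0.1746 0.2037] F [ 0.7  0.5 -0.1] T [-0.02  0.09  0.03] w0.0501
abovelock t10.6 p [0.5909 0.036  0.2496] F [-0.1 -0.3  0.1] T [ 0.03 -0.   -0.01] w0.0599
[208 193]
[256 282]
```

View pics/post.png

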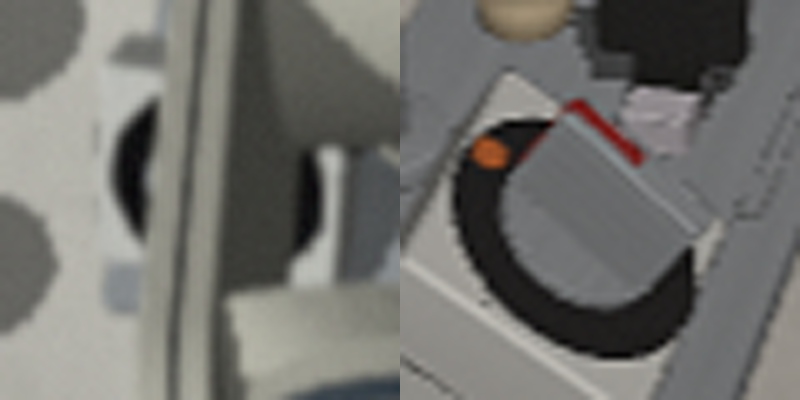

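The side half shows the stripe running from about (643,160) at the centre to (575,104) at the end. The bar's near top edge runs (562,112)–(700,232) and the dot is at (490,152). The top view is blocked by the arm. I'll fit the angle from this.

Run:
```python
from h import *
off=np.array([226,252]);c=lambda u,v:(np.array([u-400,v])+.5)/6.6667-.5+off
def bp(a,r,w,h): return dial(P,r,a,h)+dial(P,w,a+np.pi/2,0)-dial(P,0,0,0)
obs=[(562,112,.031,.008,.045),(700,232,-.031,.008,.045),(643,160,0,0,.045),(575,104,.031,0,.045)]
d0=proj("side",dial(P,.0435,P[7],.002))-c(490,152);print("dot resid",d0)
f=lambda v:np.concatenate([proj("side",bp(v[0],r,w,h))-c(u,vv)-v[1:] for u,vv,r,w,h in obs])
s=least_squares(f,[P[7],0,0],x_scale=[.1,1,1]);print(s.x,P[7]);print(np.round(f(s.x).reshape(-1,2),2))
# edge direction only
e=c(562,112)-c(700,232);print("edge ang",np.degrees(np.arctan2(e[1],e[0])))
for da in(-.1,-.05,0,.05,.1):
    g=proj("side",bp(P[7]+da,.031,.008,.045))-proj("side",bp(P[7]+da,-.031,.008,.045));print(da,np.degrees(np.arctan2(g[1],g[0])))
```

```text
dot resid [-0.35490209  0.02635463]
[-0.16283388  0.50451678  0.46462417] -0.18073747217975739
[[ 0.19  0.1 ]
 [ 0.24  0.18]
 [-0.16  0.15]
 [-0.27 -0.43]]
edge ang -138.9909130984298
-0.1 -134.55053944092626
-0.05 -136.4089864528898
0 -138.26498810755356
0.05 -140.12402519865168
0.1 -141.99160177907896
```

Run:
```python
from h import *
from rig import manip
import cv2
q=np.array(manip.get_joint_positions());q2=q.copy();q2[0]-=.8
manip.set_joints(q2)
c=manip.camera("top");manip.set_joints(q);print(manip.get_time())
cv2.imwrite("pics/top2.png",cv2.resize(c["image"][168:218,185:245,::-1],(720,600),interpolation=cv2.INTER_CUBIC))
```

```text
14.1
```

View pics/top2.png

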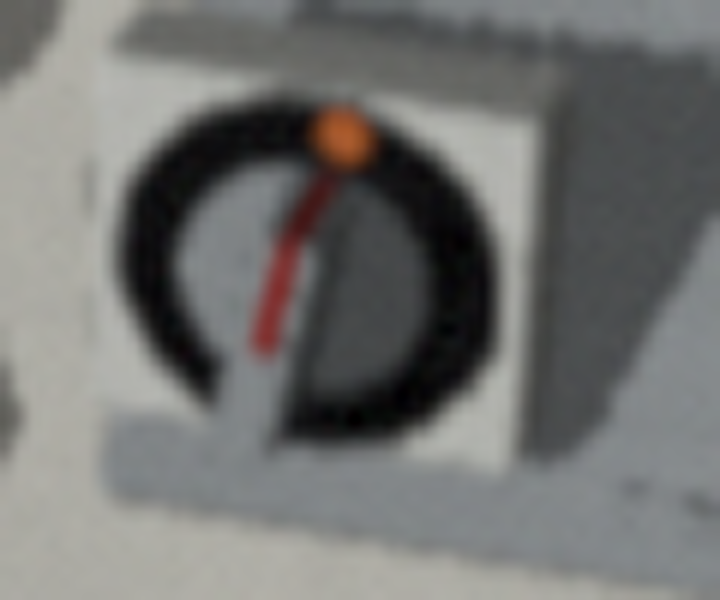

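The stripe runs (262,350)→(290,240) along the top and down the end to (333,180), straight at the dot (343,138). The dial centre is about (307,270). Both views agree within about 0.02 rad, so the knob is set. Now the lock.

Run:
```python
from h import *
from rig import manip
o=lock_rot(1);L=lambda y,z:W(P,[-.03,y,z])
ey=R.from_euler("z",P[2]).apply([0,1,0])
def ly(): return (np.array(manip.get_position())-W(P,[0,0,0]))@ey
y0=P[8]
manip.servo_line(L(y0,.13),o,rate=.15)
manip.servo_line(L(y0,.0845),o,rate=.06); st(manip,"at")
manip.command_gripper(0,40); st(manip,"closed"); yg=ly(); z0=manip.get_position()[2]
print("stand y",y0,yg)
manip.servo_line(L(yg,z0+.013),o,rate=.04); st(manip,"lift"); print(ly())
f0=np.array(manip.get_contact_force())@ey
y=yg
manip.servo_line(L(yg-.03,z0+.013),o,rate=.05);st(manip,"mid");print(ly()-yg)
```

```text
at t15.9 p [0.5913 0.036  0.0846] F [0.9 0.6 0.3] T [-0.05  0.06 -0.  ] w0.0600
closed t16.4 p [0.5917 0.0375 0.0851] F [0.3 8.2 2.7] T [ 1.3  -0.01 -0.17] w0.0130
stand y -0.061099051545357344 -0.05960204460551863
lift t16.9 p [0.5916 0.0374 0.0983] F [ 2.4  1.6 -2.8] T [-0.08 -0.46 -0.18] w0.0131
-0.05965493751874702
mid t17.7 p [0.5864 0.0076 0.0982] F [ 2.3 -1.  -2.6] T [-0.48 -0.5  -0.18] w0.0134
-0.030354062902659393
```

Run:
```python
from h import *
from rig import manip
o=lock_rot(1);L=lambda y,z:W(P,[-.03,y,z])
ey=R.from_euler("z",P[2]).apply([0,1,0])
ly=lambda:(np.array(manip.get_position())-W(P,[0,0,0]))@ey
fy=lambda:np.array(manip.get_contact_force())@ey
yg=-.0596;zl=.0983
manip.servo_line(L(yg-.051,zl),o,rate=.05);print(ly()-yg,fy())
d=.051
while d<.068:
    d+=.0015;manip.servo_line(L(yg-d,zl),o,rate=.03);f=fy();print("%.4f %.4f %.1f"%(d,yg-ly(),f))
    if f>8:break
st(manip,"stop");yc=ly()
for z in (.091,.0855,.0835):
    manip.servo_line(L(yg-d,z),o,rate=.04);st(manip,"down")
```

```text
-0.050201365367637155 9.005320982042033
0.0525 0.0505 15.3
stop t18.5 p [ 0.583  -0.0123  0.0984] F [ 4.6 14.8 -3.1] T [ 2.55 -0.73 -0.16] w0.0134
down t18.8 p [ 0.5831 -0.0122  0.091 ] F [ 3.6 15.  -2.3] T [ 2.56 -0.7  -0.12] w0.0136
down t19.1 p [ 0.583  -0.0121  0.0856] F [ 3.1 15.9 -1.3] T [ 2.6  -0.63 -0.15] w0.0137
down t19.4 p [ 0.5831 -0.0122  0.0849] F [-0.9 15.7  9.9] T [ 2.69  0.08 -0.11] w0.0137
```

The stop came after 50.5 mm of travel. Closing had pushed the slide against the bump at about 0.010 (8 N reaction), so this puts it at about 0.060, home. The height is back to the starting value with upward contact, so it is down. Releasing and checking.

Run:
```python
from h import *
from rig import manip
import cv2
o=lock_rot(1);L=lambda y,z:W(P,[-.03,y,z])
manip.servo_line(L(-.0596-.051,.0843),o,rate=.03);st(manip,"relax")
manip.command_gripper(.05);st(manip,"open")
manip.servo_line(L(-.0596-.0505,.25),o,rate=.12)
q=np.array(manip.get_joint_positions());q[0]-=.8;manip.set_joints(q);st(manip,"away")
ims=[]
for n,s in(("top",(slice(145,229),slice(190,274+28))),("side",(slice(225,328),slice(190,302)))):
    c=manip.camera(n);ims.append(cv2.resize(c["image"][s][:,:,::-1],(400,300 if n=="top" else 368),interpolation=cv2.INTER_CUBIC)); np.savez(n+"2.npz",**c)
cv2.imwrite("pics/fin.png",np.hstack([np.vstack([ims[0],np.zeros((68,400,3),np.uint8)]),ims[1]]))
```

```text
relax t19.6 p [ 0.5832 -0.0119  0.0851] F [0.9 9.2 4.2] T [ 1.41 -0.18 -0.15] w0.0136
open t20.0 p [ 0.5828 -0.0131  0.0842] F [-0.1  0.2 -0.5] T [ 0.04  0.01 -0.04] w0.0499
away t23.2 p [ 0.3978 -0.4259  0.2491] F [ 1.2 -0.7  0.1] T [0.01 0.02 0.03] w0.0499
```

View pics/fin.png

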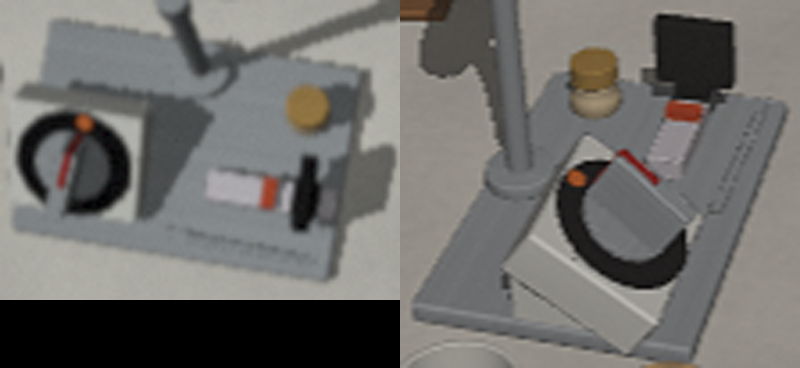

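The picture shows the paddle beyond the orange bump, at the rail's end in the top half at (305,190). The pointer is still at the dot, and the tin and pusher have not moved. I'll check the paddle's travel and height from its top corners, (655,15) and (735,22), in the side crop.

Run:
```python
from h import *
c=lambda u,v:(np.array([u-400,v])+.5)/3.571-.5+[190,225]
# initial corners sidec (393,35),(525,45)
i=[px("side",393,35),px("side",525,45)];n=[c(655,15),c(735,22)]
def fit(o):
    g=lambda v:np.concatenate([proj("side",W(P,[x+v[2],v[0]+.007,v[1]]))-q for x,q in zip((0,-.06),o)])
    s=least_squares(g,[-.08,.0965,0],x_scale=.01);return s.x
def fz(o,z=.0965):
    g=lambda v:np.concatenate([proj("side",W(P,[x,v[0]+.007,z]))-q for x,q in zip((0,-.06),o)])
    s=least_squares(g,[-.08],x_scale=.01);return s.x,g(s.x)
print(fit(i),fit(n));print(fz(i),fz(n))
# predictions for home y with down / lifted
for y in(-.11,-.115,-.12):print(y,[(proj("side",W(P,[-.03,y+.007,z]))).round(1) for z in(.0965,.1065)],"top",[(proj("top",W(P,[-.03,y,z]))).round(1) for z in(.0965,.1065)])
print((n[0]+n[1])/2)
```

```text
[-0.10258713  0.06793044  0.01279428] [-0.10349175  0.105348   -0.00490555]
(array([-0.06109616]), array([-0.34615233, -0.54595142,  0.49475022,  0.57863628])) (array([-0.11764722]), array([-0.12358797, -0.4583214 , -0.51814116,  0.14750697]))
-0.11 [array([271.1, 231.2]), array([271. , 227.9])] top [array([274.6, 197.7]), array([274.5, 197.2])]
-0.115 [array([271.6, 230.2]), array([271.5, 226.9])] top [array([276.3, 198. ]), array([276.2, 197.5])]
-0.12 [array([272.1, 229.2]), array([272., 226.])] top [array([278. , 198.2]), array([278. , 197.8])]
[272.24992999 229.82063848]
```

```bash
python3 -c "
from rig import manip
print(manip.get_time());manip.sign_off()"
```

```text
23.3417
the job is handed in; nothing more can be done
```

I turned the knob about 0.95 rad counter-clockwise to the dot, then lifted the lock slide over the bump, slid it to its end stop, lowered it and let go. I handed the job in at 23.3 s of the 54 s.

- **Knob:** the pointer faced the middle of the dot to within about 0.02 rad in both camera views before locking. It still looked right in the picture taken after locking.
- **Lock travel:** it stopped firmly, with about 15 N, after 50.5 mm of travel in the grip. Closing the fingers seems to have first pushed the slide about 6 mm, up against the bump. Together that matches the 56.5 mm of travel seen in the images, so I take it to be home at about 0.060 m.
- **Lock height:** the tool came back to its starting height with about 10 N of contact pushing up, so the slide should be fully down.
- **Disagreement:** the side camera placed the paddle about 7 mm further from the knob than the gripper did. The offset was about the same before and after the move, so I put it down to bias in the fitted pose and did not measure again.
- **Other things:** the tin and the pusher are where they were in the last picture. I did not check the other items individually, but the wrist force stayed under about 20 N at every reading, and I saw no sign of contact with them.

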